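Clamp the jars in the trolley's ratchet rack

TASK

The trolley is about to be wheeled away, so stow every loose steel-lidded jar standing on its tray in the ratchet jar rack. Flip the pawl lever over to release, slide the empty jaw all the way back, and stand all the jars in the trough; then flip the lever back to hold, push the jaw up until the jars are clamped snugly together between jaw and end stop, and turn the lock screw on the jaw clockwise until its clutch first slips, stopping there. Leave the other things on the tray where they are.

Things in the scene. Friction and masses are not known exactly. Their poses are not given: they have to be found in the camera images.
- rack: Jar rack, screwed down. Origin on the tray under the trough's middle; y along the trough to the fixed end stop, x across, z up. Base: x -42 to +79, y -180 to +180 mm. Trough floor 8 mm above the tray, clear width 72 mm (x -36 to +36), side walls 4 mm thick, up to 23 mm above the tray. A tooth strip (10 mm pitch, 28.5 mm high) lies beside it at x = 52 to 72 mm
- stop_face (a point): Middle of the end stop's inner face, at floor level, 165 mm along +y from the rack's origin; axes as the rack's. The stop is 84 mm wide and rises to 40 mm above the tray. Jars touching it have their centre 30 mm away on the -y side
- jaw (a joint): How far the jaw has slid toward the end stop, m: 0 = fully back (215 mm clear in front of the stop, enough for three jars), 0.195 = fully forward (20 mm clear). About 5 N of friction; stays where left. With the pawl at hold it clicks forward freely but is blocked going back (after at most 15 mm of slack). It starts nearly closed on an empty trough
- jaw_face (a point): Middle of the jaw's front face at trough floor level, 8 mm above the tray; moves with the jaw, axes as the rack's (+y to the stop). The jaw's carriage is a grey block 66 mm wide, reaching 125 mm behind the face, top 45 mm above the tray. A jar touching the jaw has its centre 30 mm in front
- jaw_fin (a point): Middle of the top edge of the carriage's grip fin: a plate 14 mm thick along the rack's y, 44 mm wide, standing from 45 to 90 mm above the tray, 45 mm behind the jaw face. Pinch it from above, fingers before and behind it, to slide the jaw. Axes as the rack's
- pawl (a joint): Pawl lever, rad: 0 = leaning back, away from the end stop, pawl in the teeth (hold); 1.4 = leaning forward, toward the stop, pawl lifted clear (release). Swings in the rack's y-z plane, stays where left, needs about 1.3 N at its ball; push it right over (under 0.25 counts as hold, over 1.1 as release)
- pawl_pivot (a point): Axle of the pawl lever on the side arm of the carriage, 51 mm above the tray, 62 mm to the rack's +x of the trough's middle and 70 mm behind the jaw face; axes as the rack's
- pawl_tip (a point): Centre of the steel ball (22 mm across) at the end of the pawl lever, 65 mm from the axle; the lever is an 8 mm rod, 0.7 rad from upright at either end of its swing
- wing_top (a point): Middle of the top of the lock screw's black wing grip, 84 mm above the tray, 97 mm behind the jaw face. The wing is an upright bar 12 mm thick (this point's x), 46 mm long (its y), 32 mm high, on a steel collar 40 mm across whose top is 51 mm above the tray; it turns about the vertical. Clockwise from above tightens
- clutch (a joint): How far the wing has slipped clockwise on the collar, rad, 0 at first. The collar turns with the wing (0.02 N m) until the screw seats after 1.4 to 2.6 rad clockwise; then the collar stands still, the wing slips at 0.2 N m and this grows. Over 0.12 counts as slipped; over 1.0 is overdone
- jar1: Straight round amber glass jar with a steel lid of the same width, 60 mm across, 75 mm tall overall, about 0.25 kg; origin at the middle of its underside, z up its axis. Two or three such jars are present
- jar2: Straight round amber glass jar with a steel lid of the same width, 60 mm across, 75 mm tall overall, about 0.25 kg; origin at the middle of its underside, z up its axis. Two or three such jars are present
- jar3: Straight round amber glass jar with a steel lid of the same width, 60 mm across, 75 mm tall overall, about 0.25 kg; origin at the middle of its underside, z up its axis. Two or three such jars are present
- squeezer: Bystander: white plastic lemon squeezer, 120 mm across, 54 mm high, 45 mm handle toward its -x; origin under its middle. Leave alone
- dipper: Bystander: wooden honey dipper, 160 mm long, lying along its x; origin under it. Leave alone
- silicone_lid: Bystander: black silicone lid, 110 mm across, with a small knob, 26 mm high; origin under its middle. Leave alone
Things that resemble listed ones, but are neither listed nor needed, are in the scene too. What is shaped like the jar2 but purple is not meant. What is shaped like the jar1 but blue is not meant.

How it is judged:
On the way, in this order (a step that is already met when the one before it is completed fails the run):
1. the pawl lever is flipped over to release (value of joint pawl above 1.1 rad), for 0.2 s.
2. the empty jaw is slid fully back (within 6 mm) (value of joint jaw below 0.006 m), for 0.2 s.
3. every jar stands upright in the trough between jaw and stop (x of jar1 in the frame of rack between -0.012 and 0.012 m and y of each of jar1, jar2, jar3 in the frame of rack below 0.165 m and y of each of jar1, jar2, jar3 in the frame of jaw_face above 0.02 m and z of each of jar1, jar2, jar3 in the frame of rack below 0.013 m and angle between each of jar1, jar2, jar3's own z axis and vertical below 0.12 rad and x of jar2 in the frame of rack between -0.012 and 0.012 m and x of jar3 in the frame of rack between -0.012 and 0.012 m), for 0.2 s.
4. the pawl lever is back at hold and the jaw has closed the jars up snugly (all of step 3 and y of any of jar1, jar2, jar3 in the frame of stop_face above -0.035 m and y of any of jar1, jar2, jar3 in the frame of jaw_face below 0.035 m and (y of jar1 in the frame of stop_face above -0.035 m or horizontal distance between jar1 and jar2 below 0.065 m or horizontal distance between jar1 and jar3 below 0.065 m) and (y of jar1 in the frame of jaw_face below 0.035 m or horizontal distance between jar1 and jar2 below 0.065 m or horizontal distance between jar1 and jar3 below 0.065 m) and (y of jar2 in the frame of stop_face above -0.035 m or horizontal distance between jar2 and jar1 below 0.065 m or horizontal distance between jar2 and jar3 below 0.065 m) and (y of jar2 in the frame of jaw_face below 0.035 m or horizontal distance between jar2 and jar1 below 0.065 m or horizontal distance between jar2 and jar3 below 0.065 m) and (y of jar3 in the frame of stop_face above -0.035 m or horizontal distance between jar3 and jar1 below 0.065 m or horizontal distance between jar3 and jar2 below 0.065 m) and (y of jar3 in the frame of jaw_face below 0.035 m or horizontal distance between jar3 and jar1 below 0.065 m or horizontal distance between jar3 and jar2 below 0.065 m) and value of joint pawl below 0.25 rad), for 0.2 s.
5. the lock screw has been turned until its clutch slipped (value of joint clutch above 0.12 rad), for 0.1 s.
At the end, for the whole second after the job is handed in: Every jar stands in the trough (within 12 mm of its middle line, on its floor, tilted less than 0.12 rad); no gap over 5 mm between the end stop, the jars in turn and the jaw; pawl lever at hold (under 0.25 rad); the clutch has slipped by 0.12 to 1.0 rad; jars at rest (all of step 4 and value of joint clutch between 0.12 and 1 rad and linear speed of each of jar1, jar2, jar3 below 0.02 m/s); the robot touches nothing.
It fails at once if the lock screw is turned on more than 1 rad after its clutch slips (value of joint clutch above 1 rad).
It fails at once if the squeezer, dipper or silicone lid is moved more than 40 mm (distance of any of squeezer, dipper, silicone_lid from where it was at the start of the episode above 0.04 m).
Of jar1, jar2, jar3 only 2 to 3 are there at a start; the rules pass over those that are not, and their reading is None.
At some moment in a run one of jar1, jar2, jar3 may be knocked a few centimetres aside while the robot is not near it.
Once in a run the grip may slacken for a moment while it holds something.
It also fails if it takes over 208 s, if anything falls off the work surface, if the arm or the gripper's body presses on something with over 40 N, if the wrist force passes 120 N, or if a joint passes its speed limit or range.

ROBOT

A 7-joint arm with a two-finger parallel gripper is mounted at the origin on the work surface. World frame = base frame: x ahead of the robot, y to its left, z up, the work surface at z = 0. Lengths are in m, angles in rad, forces in N, time in s.
With the tool pointing down it reaches from about 0.35 to 0.9 m from the base axis. Payload 7.2 kg.
Tool frame: the origin (TCP) lies at the very end of the fingers, on their centre line; the grasp point (between the pads) lies 19 mm behind it; z points along the fingers, y is the line along which they close (so a half turn about z gives the same grasp; the last joint's range is limited). The gripper opens to 85 mm and grips with 20 to 120 N. Pads are 22 mm wide; open, the fingers measure 114 mm over their backs; the gripper's body (76 mm by 85 mm) begins 54 mm behind the grasp point. The pads swing forward as they close: fully open they stand 13 mm farther back than shut.
Start: joints at [1.112, 0.411, -0.013, 1.596, 0.006, 1.134, -0.082], TCP at [0.238, -0.578, 0.231] pointing down, gripper open.
Joint ranges: [-2.95, 2.95], [-0.29, 1.99], [-1.47, 1.44], [0.14, 2.54], [-1.03, 4.17], [0.13, 1.85], [-2.86, 2.86]. Speed limits (rad/s): [2.39, 2.39, 3.01, 3.01, 3.14, 3.14, 3.14].

INTERFACE

Orientations are given as a unit quaternion [x, y, z, w].
In Python, from station import r, viewer gives the robot as it stands. The module is installed in compiled form; this text tells all that it offers.
- The arm moves only by the shell command python3 -m jog 'ROWS' [FORCE]. ROWS is JSON, a list of rows, each a list of 7 numbers: the opening, from 0 (shut) to 1 (fully open), then the shift along the tool's x, y, z in units of 25 mm (1.0 is 25 mm), then the turn, a rotation vector about the tool's x, y, z in rad. A call has 1 to 5 rows; each row is the pose to reach, as a shift and turn from the pose commanded when the call began, along the tool's axes at that moment; what a row does not reach only later rows make up. A row lasts 1/8 s, in which the tool goes at most 62.5 mm and 10.7 degrees, less where a joint would pass 70% of its speed; a pose out of reach is approached as far as the arm can. A call with a gripper value outside its range is refused whole. The fingers move at their own pace and stop on an object; FORCE is the grip in N (left out, the last holds). Time passes only in rows, so rows that repeat a pose let the fingers close. It gives the time, the measured TCP pose, the force, the opening and the grip force at its end, in the units of the state.
- r.get_obs(): the state, without advancing time (a new reading comes with each control period).
- viewer.read_camera(name): name is "scene" or "side" or "wrist"; returns (picture, depth): 420x560x3 uint8, red, green, blue; 420x560 float32, m along the optical axis (not along the pixel's ray), 0 where there is no reading.
- viewer.get_calibration(name): a dict with "mtx" (3x3 intrinsics, pixels), "pose" (4x4, takes a point from camera to world coordinates); the wrist camera has in their place "T_tool_cam" (4x4, takes a point from camera to tool coordinates, whose origin is the TCP and whose axes are the flange's). Camera axes: x right, y up, looking along -z (the intrinsics and any distortion apply to the point x, -y, -z); pixel columns grow to the right and rows downward; lengths in m; the calibration is good to about 2 mm. A picture is of the moment at which its call begins: read the wrist's pose just before it. get_calibration takes no time and is no camera call.
- r.job_done(): hands the job in; it is judged then, once.
The state is a dict: "time_s": time; "joint_pos": joint angles; "joint_velocities": joint speeds; "joint_efforts": joint torques, N m; "position": TCP position; "tcp_rot": TCP orientation; "wrist_force": force on the tool from outside, world axes, zero at the start; "wrist_torque": the same for the moment, N m; "width": opening from 0.0 (shut) to 1.0 (fully open); "gripper_force": force on a finger pad.
Only numpy, scipy, OpenCV 4.12 (cv2) and the standard library are available. Lean on these libraries where they do the work, as an engineer would, in place of code of your own. Each camera call takes 0.05 s, during which the arm holds its last target. There are 200 camera calls.

## Working session

There is one attempt and no reset: what is moved stays moved. The work goes in short steps, Python scripts to look and compute and a shell command to move; the robot and the scene stay as the last step left them, time stands still between calls to the robot, and variables do not carry over. Pictures are saved under pics/ and viewed, at most 14 in all, crops included, and the job is handed in when it is done.

```bash
mkdir -p pics; ls
cat > h.py <<'E'
import numpy as np, cv2
from station import r, viewer
from scipy.spatial.transform import Rotation as R
def cal(n):
    c=viewer.get_calibration(n)
    if 'pose' in c: return np.array(c['mtx']),np.array(c['pose']),c
    o=r.get_obs(); T=np.eye(4); T[:3,:3]=R.from_quat(o['tcp_rot']).as_matrix(); T[:3,3]=o['position']
    return np.array(c['mtx']),T@np.array(c['T_tool_cam']),c
def shot(n,f):
    K,P,_=cal(n); im,d=viewer.read_camera(n)
    cv2.imwrite(f'pics/{f}.png',im[:,:,::-1]); np.savez(f'pics/{f}.npz',im=im,d=d,K=K,P=P)
    return im,d,K,P
def load(f):
    z=np.load(f'pics/{f}.npz'); return z['im'],z['d'],z['K'],z['P']
def cloud(d,K,P):
    v,u=np.mgrid[:d.shape[0],:d.shape[1]]
    return np.stack([(u-K[0,2])/K[0,0]*d,-(v-K[1,2])/K[1,1]*d,-d],-1)@P[:3,:3].T+P[:3,3]
def ray(u,v,z,K,P):
    q=P[:3,:3]@np.array([(u-K[0,2])/K[0,0],-(v-K[1,2])/K[1,1],-1]); o=P[:3,3]
    return o+q*(z-o[2])/q[2]
def proj(p,K,P):
    q=(np.asarray(p)-P[:3,3])@P[:3,:3]; return np.array([K[0,2]+K[0,0]*q[0]/-q[2],K[1,2]-K[1,1]*q[1]/-q[2]])
E
python3 - <<'E'
from h import *
print({k:np.round(v,3) for k,v in r.get_obs().items()})
for n in('scene','side'):
    im,d,K,P=shot(n,n+'0'); print(n,viewer.get_calibration(n),(d>0).mean())
print(viewer.get_calibration('wrist'))
E
```

```text
pics
{'time_s': np.float64(0.0), 'joint_pos': array([ 1.112,  0.412, -0.013,  1.597,  0.006,  1.134, -0.082]), 'joint_velocities': array([-0.001,  0.002,  0.001,  0.001, -0.002, -0.001, -0.   ]), 'joint_efforts': array([-1.0000e-03, -6.0061e+01,  6.8200e-01, -2.9940e+01,  1.4000e-02,
        1.1000e-02, -0.0000e+00]), 'position': array([ 0.238, -0.577,  0.23 ]), 'tcp_rot': array([ 0.981,  0.194, -0.   , -0.001]), 'wrist_force': array([-0.622,  0.068, -0.031]), 'wrist_torque': array([-0.01 , -0.11 , -0.062]), 'gripper_force': np.float64(0.0), 'width': np.float64(0.996)}
scene {'mtx': array([[423.39688224,   0.        , 273.37389008],
       [  0.        , 423.39688224, 209.57355757],
       [  0.        ,   0.        ,   1.        ]]), 'pose': array([[-0.58124906, -0.51904943,  0.62668749,  1.20190707],
       [ 0.81371852, -0.36751881,  0.45032443,  0.47548549],
       [-0.0034212 ,  0.77169787,  0.6359801 ,  0.78793165],
       [ 0.        ,  0.        ,  0.        ,  1.        ]])} 0.9959481292517007
side {'mtx': array([[442.05181623,   0.        , 283.67942294],
       [  0.      
[... 177 characters left out ...]
0.42641953,  0.79593468,  1.02974704],
       [ 0.01208342,  0.87867348,  0.47727026,  0.73284035],
       [ 0.        ,  0.        ,  0.        ,  1.        ]])} 0.9957440476190477
{'mtx': array([[371.66445231,   0.        , 276.18698996],
       [  0.        , 371.66445231, 205.65211182],
       [  0.        ,   0.        ,   1.        ]]), 'T_tool_cam': array([[ 1.56570164e-03,  9.62709841e-01,  2.70531533e-01,
         6.89287887e-02],
       [ 9.99998769e-01, -1.53449043e-03, -3.26877542e-04,
         2.77061475e-05],
       [ 1.00439821e-04,  2.70531711e-01, -9.62711059e-01,
        -1.42195095e-01],
       [ 0.00000000e+00,  0.00000000e+00,  0.00000000e+00,
         1.00000000e+00]])}
```

View pics/scene0.png

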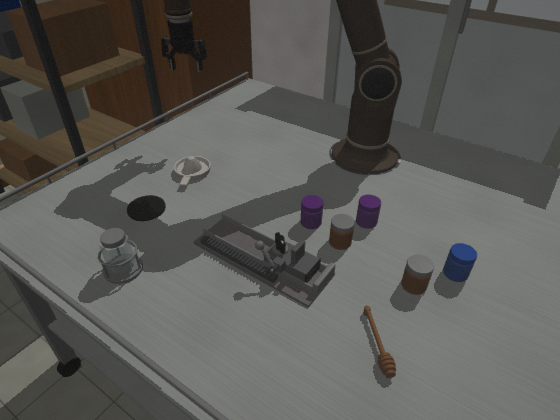

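View pics/side0.png

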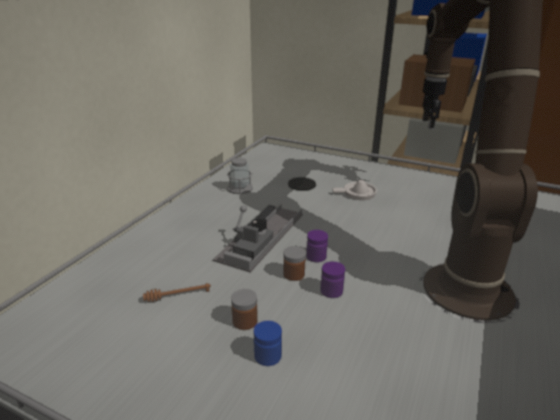

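Scene view: amber jars with steel lids at (342,231) and (418,274). Lookalikes are purple at (312,212) and (369,211), blue at (460,262), and a clear lantern at (120,255). So two jars fit the description; the rack runs from about (205,240) to (325,285), with the jaw at the right end.

Run:
```python
from h import *
im,d,K,P=load('scene0'); a=cv2.resize(im[190:310,190:470],None,fx=2.8,fy=2.8,interpolation=cv2.INTER_CUBIC)
a=np.clip(a.astype(float)*1.6,0,255).astype(np.uint8)
cv2.imwrite('pics/crop1.png',a[:,:,::-1])
C=cloud(d,K,P)
for n,(u,v) in dict(lidA=(342,222),lidB=(419,264),fin=(297,243),wing=(280,236),ball=(258,245),floor=(225,232),tray=(400,330),stop=(325,272),purp1=(312,202),purp2=(369,202),dip1=(366,312),dip2=(388,365)).items(): print(n,np.round(C[v,u],3))
# height map top view of the rack region, 2mm cells,
```

```text
lidA [0.44  0.143 0.076]
lidB [0.468 0.357 0.077]
fin [0.582 0.098 0.089]
wing [0.586 0.052 0.089]
ball [0.657 0.04  0.108]
floor [ 0.588 -0.128  0.009]
tray [ 0.6    0.381 -0.001]
stop [0.583 0.18  0.04 ]
purp1 [0.413 0.038 0.076]
purp2 [0.324 0.163 0.075]
dip1 [0.615 0.304 0.019]
dip2 [0.714 0.397 0.031]
```

View pics/crop1.png

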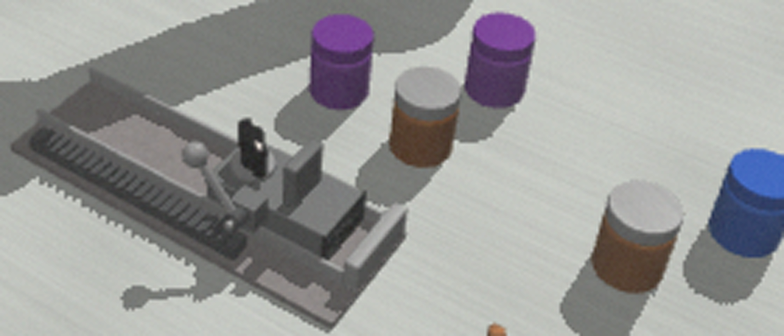

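The crop confirms the two amber, steel-lidded jars, centred at crop (425,115) and (637,235). The stop is at the right end, and the lever leans away from it (hold). Next I fit the rack pose.

Run:
```python
from h import *
C=[]
for n in('scene0','side0'):
    im,d,K,P=load(n); c=cloud(d,K,P)
    X=c.reshape(-1,3); X=X[d.ravel()>0]
    t=X[(abs(X[:,2])<.004)&(X[:,0]>.35)&(X[:,0]<.9)&(abs(X[:,1])<.3)]; print(n,'tray z',np.median(t[:,2]))
    for nm,x,y in(('A',.43,.143),('B',.46,.357)):
        m=X[(np.hypot(X[:,0]-x,X[:,1]-y)<.05)&(abs(X[:,2]-.075)<.004)]
        (c0,c1),rad=cv2.minEnclosingCircle(m[:,:2].astype(np.float32)); print(' jar',nm,round(c0,4),round(c1,4),round(rad,4),m.mean(0).round(4),len(m))
    b=X[(X[:,0]>.48)&(X[:,0]<.75)&(X[:,1]>-.25)&(X[:,1]<.27)]
    for lo,hi,l in((.004,.04,'base'),(.036,.042,'stop'),(.086,.094,'fin'),(.095,.118,'ball'),(.020,.025,'walls'),(.026,.031,'teeth'),(.0425,.047,'carr'),(.08,.086,'wing')):
        m=b[(b[:,2]>lo)&(b[:,2]<hi)]
        if len(m)>3:
            q=cv2.minAreaRect(m[:,:2].astype(np.float32)); print(' ',l,len(m),np.round(q[0],4),np.round(q[1],4),round(q[2],1),m.mean(0).round(4))
```

```text
scene0 tray z 0.0006934742923548898
 jar A 0.4345 0.1416 0.0305 [0.4368 0.1429 0.0754] 303
 jar B 0.4638 0.3585 0.0314 [0.4655 0.3581 0.0751] 414
  base 4380 [0.6144 0.0092] [0.2652 0.5172] 0.4 [0.6185 0.0085 0.0152]
  stop 244 [0.6015 0.111 ] [0.0832 0.1696] 11.1 [0.5979 0.1589 0.0396]
  fin 126 [0.6097 0.0784] [0.0833 0.0718] 3.1 [0.5969 0.0891 0.0895]
  ball 71 [0.6514 0.0402] [0.0165 0.0211] 39.4 [0.6526 0.0406 0.1064]
  walls 728 [0.6033 0.0081] [0.3595 0.1158] 89.8 [ 0.6223 -0.0027  0.0228]
  teeth 316 [0.605  0.0208] [0.1116 0.334 ] 0.2 [0.6374 0.0089 0.028 ]
  carr 540 [0.6057 0.1065] [0.107  0.1624] 1.3 [0.5932 0.1056 0.0451]
  wing 105 [0.6115 0.0736] [0.0835 0.0787] 1.9 [0.5995 0.068  0.0834]
side0 tray z 0.0007475994908472394
 jar A 0.433 0.1388 0.0321 [0.432  0.1417 0.0755] 249
 jar B 0.4609 0.3546 0.0319 [0.4604 0.3573 0.075 ] 382
  base 1959 [0.6131 0.007 ] [0.2605 0.5053] 1.3 [0.5909 0.025  0.0169]
  stop 196 [0.5934 0.1077] [0.0902 0.1601] 3.6 [0.5818 0.151  0.0395]
  fin 71 [0.6077 0.0768] [0.0761 0.0812] 10.8 [0.5912 0.0904 0.0892]
  ball 43 [0.648  0.0388] [0.0223 0.0181] 4.6 [0.6449 0.0399 0.1054]
  walls 304 [0.6012 0.0068] [0.115  0.3602] 0.1 [0.588  0.0269 0.0228]
  teeth 167 [0.6014 0.0094] [0.1149 0.3528] 0.1 [0.6012 0.0402 0.0281]
  carr 281 [0.5879 0.1069] [0.1104 0.1525] 16.9 [0.5794 0.1058 0.0451]
  wing 83 [0.603  0.0782] [0.0833 0.0786] 13.6 [0.5914 0.0715 0.0831]
```

```bash
cat > to.py <<'E'
import sys
from h import *
# usage: to.py x y z yaw -> shift (25 mm units) and turn for a tool-down pose
def to(x,y,z,yaw):
    o=r.get_obs(); A=R.from_quat(o['tcp_rot']); B=R.from_euler('z',yaw)*R.from_euler('x',np.pi)
    s=A.inv().apply(np.array([x,y,z])-o['position'])
    t=(A.inv()*B).as_rotvec()
    print('shift',(s/.025).round(2),'turn',t.round(3),'rows>=',max(np.linalg.norm(s)/.0625,np.linalg.norm(t)/.1867).round(1))
if __name__=='__main__': to(*map(float,sys.argv[1:]))
E
python3 to.py 0.56 0.0 0.36 0
```

```text
shift [ 20.71 -16.45  -5.16] turn [-0.001  0.     0.391] rows>= 10.8
```

```bash
R='[1,20.7,-16.45,-5.16,0,0,0.391]'; python3 -m jog '[[1,2,-1.6,-1,0,0,0],[1,4,-3.2,-2,0,0,0.1],[1,6,-4.8,-3,0,0,0.2],[1,8,-6.4,-4,0,0,0.3],[1,10,-8,-5.16,0,0,0.39]]' 20; python3 to.py 0.56 0.0 0.36 0
```

```text
time_s: 0.72
position: [0.379, -0.322, 0.3477]
tcp_rot: [1.0, -0.001, -0.0, -0.0]
wrist_force: [0.9, -0.5, 0.6]
width: 0.998
gripper_force: 0.0
shift [  7.21 -12.89  -0.49] turn [-0.     0.    -0.002] rows>= 5.9
```

```bash
python3 -m jog '[[0.5,1.2,-2.1,0,0,0,0],[0,2.4,-4.2,0,0,0,0],[0,3.6,-6.3,0,0,0,0],[0,4.8,-8.4,0,0,0,0],[0,6,-10.6,0,0,0,0]]'; python3 -m jog '[[0,1.2,-2.3,-0.4,0,0,0],[0,1.2,-2.3,-0.5,0,0,0],[0,1.2,-2.3,-0.5,0,0,0]]'
python3 - <<'E'
from h import *
im,d,K,P=shot('wrist','w1')
a=cv2.convertScaleAbs(im,alpha=1.5); cv2.imwrite('pics/w1v.png',a[:,:,::-1]); print((d>0).mean())
E
```

```text
time_s: 1.35
position: [0.5287, -0.0575, 0.3471]
tcp_rot: [1.0, 0.0, -0.0, 0.0]
wrist_force: [0.5, -1.2, -0.2]
width: 0.001
gripper_force: 0.0
time_s: 1.72
position: [0.5581, -0.0017, 0.3593]
tcp_rot: [1.0, 0.001, -0.0, 0.0]
wrist_force: [-0.3, -0.4, -0.5]
width: 0.001
gripper_force: 0.0
0.9960459183673469
```

View pics/w1v.png

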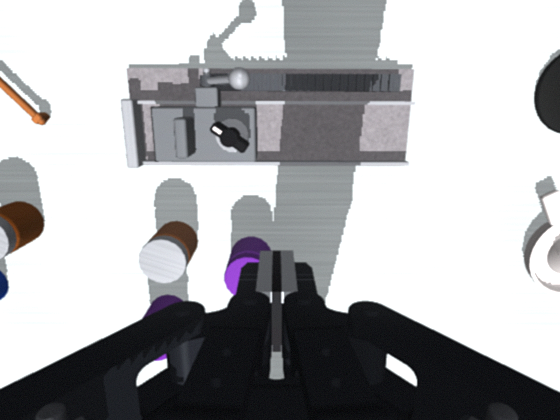

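The wrist view from above shows the stop at left (130,133), fin at (182,138), wing at (230,137) turned diagonally, pawl ball at (239,79), and jar A's lid at (163,261).

Run:
```python
from h import *
im,d,K,P=load('w1'); C=cloud(d,K,P)
def reg(n,u0,u1,v0,v1,lo,hi):
    m=C[v0:v1,u0:u1].reshape(-1,3); m=m[(m[:,2]>lo)&(m[:,2]<hi)]
    q=cv2.minAreaRect(m[:,:2].astype(np.float32)); print(n,len(m),'c',np.round(q[0],4),np.round(q[1],4),round(q[2],1),'min',m.min(0).round(4),'max',m.max(0).round(4),'mean',m.mean(0).round(4))
reg('stop',118,142,92,172,.036,.043)
reg('fin',168,195,110,165,.085,.094)
reg('wing',203,255,110,160,.078,.09)
reg('ball',225,255,65,95,.094,.12)
reg('carr',145,262,100,168,.042,.048)
reg('wall_lo',125,415,150,168,.019,.027)
reg('walls',125,415,95,168,.019,.027)
reg('teeth',200,420,60,98,.026,.031)
reg('jarA',130,200,215,285,.07,.08)
reg('purple',215,275,230,300,.07,.08)
print('tray',np.median(C[20:40,480:520,2]))
```

```text
stop 842 c [0.5876 0.1778] [0.0156 0.0824] 89.5 min [0.5463 0.1702 0.036 ] max [0.6287 0.1859 0.0425] mean [0.589  0.1773 0.0392]
fin 514 c [0.5876 0.1031] [0.0428 0.014 ] 0.6 min [0.5662 0.096  0.085 ] max [0.6089 0.1102 0.0914] mean [0.5881 0.1025 0.0891]
wing 530 c [0.5878 0.0515] [0.0455 0.0198] 43.4 min [0.5714 0.031  0.0781] max [0.6043 0.0718 0.0866] mean [0.588  0.0511 0.0838]
ball 382 c [0.6493 0.0362] [0.0204 0.0212] 89.2 min [0.6387 0.026  0.0996] max [0.6599 0.0465 0.1129] mean [0.6492 0.0358 0.1076]
carr 3805 c [0.5897 0.0862] [0.0694 0.1252] 0.2 min [0.5548 0.0237 0.042 ] max [0.6244 0.1487 0.048 ] mean [0.5891 0.0892 0.0444]
wall_lo 868 c [ 0.5573 -0.001 ] [0.0193 0.3452] 0.3 min [ 0.5468 -0.1736  0.019 ] max [0.5661 0.1716 0.027 ] mean [0.5499 0.0067 0.0225]
walls 1838 c [ 5.886e-01 -5.000e-04] [0.082  0.3459] 0.3 min [ 0.5468 -0.1736  0.019 ] max [0.6288 0.1727 0.027 ] mean [0.588  0.0064 0.0226]
teeth 725 c [ 0.6497 -0.0353] [0.0197 0.213 ] 0.1 min [ 0.6396 -0.1418  0.026 ] max [0.6595 0.0712 0.0306] mean [ 0.6496 -0.0464  0.0273]
jarA 1677 c [0.435  0.1398] [0.0585 0.0588] 26.3 min [0.4053 0.1103 0.07  ] max [0.4643 0.1691 0.0769] mean [0.4358 0.1392 0.0745]
purple 553 c [0.4206 0.047 ] [0.0278 0.0591] 55.7 min [0.3889 0.0192 0.07  ] max [0.4413 0.0627 0.0774] mean [0.4209 0.0479 0.0744]
tray -0.0004610445983492806
```

```bash
python3 to.py 0.649 -0.015 0.14 0; python3 -m jog '[[0,1.2,0.2,2.2,0,0,0],[0,2.4,0.4,4.4,0,0,0],[0,3.64,0.53,6.6,0,0,0],[0,3.64,0.53,8.77,0,0,0],[0,3.64,0.53,8.77,0,0,0]]'; python3 to.py 0.649 -0.015 0.09 0
```

```text
shift [3.66 0.48 8.77] turn [ 0.001  0.001 -0.   ] rows>= 3.8
time_s: 2.4
position: [0.6455, -0.0172, 0.1357]
tcp_rot: [1.0, -0.001, -0.005, 0.0]
wrist_force: [-0.7, -0.1, -0.2]
width: 0.001
gripper_force: 0.0
shift [ 0.16 -0.09  1.83] turn [ 0.001  0.01  -0.002] rows>= 0.7
```

```bash
python3 -m jog '[[0,0.15,0,1.8,0,0.01,0],[0,0.15,0,1.8,0,0.01,0],[0,0.15,-1.2,1.8,0,0.01,0],[0,0.15,-2,1.8,0,0.01,0],[0,0.15,-2.8,1.8,0,0.01,0]]'; python3 -m jog '[[0,0,-0.5,0,0,0,0],[0,0,-1,0,0,0,0],[0,0,-1.5,0,0,0,0],[0,0,-1.8,0,0,0,0],[0,0,-1.8,0,0,0,0]]'
```

```text
time_s: 3.02
position: [0.6566, 0.0369, 0.1073]
tcp_rot: [1.0, -0.006, 0.009, 0.012]
wrist_force: [-29.3, -50.9, 91.6]
width: 0.0
gripper_force: 46.7
time_s: 3.65
position: [0.6528, 0.1005, 0.0957]
tcp_rot: [1.0, 0.001, 0.005, 0.0]
wrist_force: [1.4, -1.2, 2.6]
width: 0.002
gripper_force: 1.3
```

```bash
python3 -m jog '[[0,0,0,-2,0,0,0],[0,-2,1,-6,0,0,0],[0,-3.7,3.9,-8,0,0,0],[0,-3.7,3.9,-10,0,0,0],[0,-3.7,3.9,-10,0,0,0]]';python3 - <<'E'
from h import *
im,d,K,P=shot('wrist','w2')
a=cv2.convertScaleAbs(im[40:200,90:430],alpha=1.5); cv2.imwrite('pics/w2v.png',cv2.resize(a,None,fx=2,fy=2)[:,:,::-1])
C=cloud(d,K,P)
m=C[30:200,90:430].reshape(-1,3)
for n,lo,hi,x0 in(('fin/wing',.08,.094,.55),('ball',.096,.13,.63)):
    q=m[(m[:,2]>lo)&(m[:,2]<hi)&(m[:,0]>x0)&(m[:,0]<.7)]; print(n,len(q),q.min(0).round(4),q.max(0).round(4),q.mean(0).round(4))
E
```

```text
time_s: 4.28
position: [0.5566, 0.0024, 0.3458]
tcp_rot: [1.0, 0.001, 0.004, -0.0]
wrist_force: [0.7, -0.4, -0.8]
width: -0.004
gripper_force: 0.0
fin/wing 1257 [0.5661 0.0334 0.08  ] [0.6534 0.1148 0.0939] [0.5937 0.0828 0.0863]
ball 419 [0.6389 0.1118 0.0989] [0.6604 0.1323 0.113 ] [0.6491 0.1208 0.1073]
```

View pics/w2v.png

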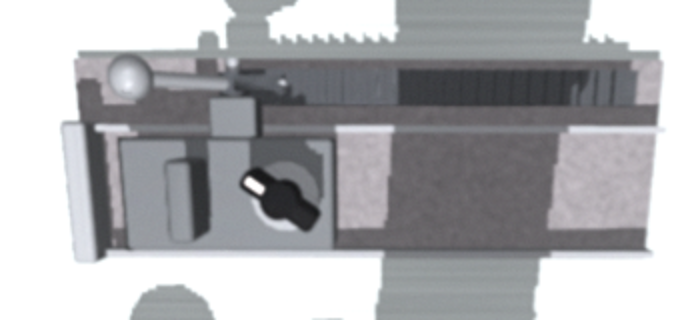

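The lever now leans toward the stop (ball at crop (130,77), y=0.122), so the pawl is at release. The wing's forward end sits on the +x side, so I pinch the fin slightly to the −x side.

```bash
python3 to.py 0.580 0.1055 0.12 0; python3 -m jog '[[0.35,0.3,-1.3,2,0,0,0],[0.35,0.6,-2.6,4,0,0,0],[0.35,0.94,-4.12,6,0,0,0],[0.35,0.94,-4.12,8,0,-0.008,0],[0.35,0.94,-4.12,9,0,-0.008,0]]'; python3 -m jog '[[0.35,0,0,0,0,0,0],[0.35,0,0,0,0,0,0]]'; python3 to.py 0.580 0.1055 0.063 0
```

```text
shift [ 0.74 -4.26  9.33] turn [ 0.002 -0.017 -0.002] rows>= 4.1
time_s: 4.95
position: [0.5812, 0.1069, 0.1157]
tcp_rot: [1.0, 0.001, -0.002, 0.0]
wrist_force: [0.2, -0.4, -0.5]
width: 0.352
gripper_force: 0.0
time_s: 5.2
position: [0.584, 0.1063, 0.1206]
tcp_rot: [1.0, 0.001, 0.001, -0.0]
wrist_force: [-0.5, 0.5, -0.4]
width: 0.349
gripper_force: 0.0
shift [-0.17  0.03  2.3 ] turn [-0.001 -0.003  0.001] rows>= 0.9
```

```bash
python3 -m jog '[[0.35,-0.15,0.03,1.2,0,0,0],[0.35,-0.15,0.03,2.3,0,0,0],[0.35,-0.15,0.03,2.3,0,0,0],[0.1,-0.15,0.03,2.3,0,0,0],[0,-0.15,0.03,2.3,0,0,0]]' 40; python3 -m jog '[[0,0,0,0,0,0,0],[0,0,0,0,0,0,0]]'; python3 to.py 0.580 -0.095 0.063 0
```

```text
time_s: 5.82
position: [0.5811, 0.1055, 0.0642]
tcp_rot: [1.0, 0.0, 0.002, -0.0]
wrist_force: [-1.0, 0.4, 4.9]
width: 0.154
gripper_force: 40.8
time_s: 6.08
position: [0.5811, 0.1056, 0.0642]
tcp_rot: [1.0, 0.0, 0.002, -0.0]
wrist_force: [-1.6, 1.0, 7.5]
width: 0.155
gripper_force: 41.3
shift [-0.05  8.02  0.04] turn [-0.001 -0.005  0.001] rows>= 3.2
```

```bash
python3 -m jog '[[0,0,0.4,0,0,0,0],[0,0,1.2,0,0,0,0],[0,0,2.2,0,0,0,0],[0,0,3.2,0,0,0,0],[0,0,4.2,0,0,0,0]]'; python3 -m jog '[[0,0,1,0,0,0,0],[0,0,2,0,0,0,0],[0,0,3,0,0,0,0],[0,0,3.5,0,0,0,0],[0,0,3.75,0,0,0,0]]';python3 -m jog '[[0,0,0,0,0,0,0],[0,0,0,0,0,0,0]]'
```

```text
time_s: 6.7
position: [0.5809, 0.0017, 0.0642]
tcp_rot: [1.0, 0.001, 0.002, -0.001]
wrist_force: [-1.6, 5.7, 7.5]
width: 0.155
gripper_force: 41.4
time_s: 7.32
position: [0.5807, -0.089, 0.0641]
tcp_rot: [1.0, 0.001, 0.002, -0.003]
wrist_force: [-5.0, 23.6, 11.7]
width: 0.156
gripper_force: 42.3
time_s: 7.58
position: [0.5807, -0.0888, 0.0641]
tcp_rot: [1.0, 0.002, 0.002, -0.002]
wrist_force: [-4.1, 12.6, 11.1]
width: 0.155
gripper_force: 42.3
```

```bash
python3 -m jog '[[0.35,0,0,0,0,0,0],[0.35,0,0,0,0,0,0],[0.35,0,0,-1.5,0,0,0],[0.35,0,0,-3.5,0,0,0],[0.35,0,0,-5.5,0,0,0]]'; python3 -m jog '[[0.35,0,-2,-2,0,0,0],[0.35,0,-4,-4,0,0,0],[0.35,0,-6.4,-6,0,0,0],[0.35,0,-8.8,-6,0,0,0],[0.35,0,-11.2,-6,0,0,0]]'; python3 -m jog '[[0.35,0,-1,0,0,0,0],[0.35,0,-1,0,0,0,0],[0.35,0,-1,0,0,0,0]]'
python3 - <<'E'
from h import *
im,d,K,P=shot('wrist','w3')
cv2.imwrite('pics/w3v.png',cv2.convertScaleAbs(im,alpha=1.3)[:,:,::-1])
E
```

```text
time_s: 8.2
position: [0.5796, -0.0945, 0.2012]
tcp_rot: [1.0, -0.0, 0.001, 0.0]
wrist_force: [0.2, -0.9, 0.2]
width: 0.355
gripper_force: 0.0
time_s: 8.82
position: [0.58, 0.1658, 0.3502]
tcp_rot: [1.0, -0.001, 0.003, 0.0]
wrist_force: [1.2, 0.4, 0.3]
width: 0.348
gripper_force: 0.0
time_s: 9.2
position: [0.5798, 0.1884, 0.3481]
tcp_rot: [1.0, -0.0, 0.001, 0.001]
wrist_force: [-0.2, -0.1, -0.1]
width: 0.351
gripper_force: 0.0
```

View pics/w3v.png

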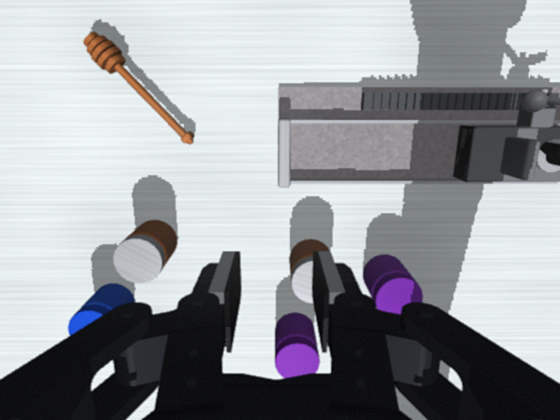

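The view shows the trough open with the jaw back (face at u≈460), jar B's lid at (140,258), blue at (90,322), jar A partly hidden at (308,265), and purples at (297,360) and (398,293).

Run:
```python
from h import *
im,d,K,P=load('w3'); C=cloud(d,K,P)
def reg(n,u0,u1,v0,v1,lo,hi):
    m=C[v0:v1,u0:u1].reshape(-1,3); m=m[(m[:,2]>lo)&(m[:,2]<hi)]
    c,rad=cv2.minEnclosingCircle(m[:,:2].astype(np.float32)); print(n,len(m),'c',np.round(c,4),round(rad,4),'min',m.min(0).round(4),'max',m.max(0).round(4))
reg('B',105,185,215,290,.071,.08)
reg('blue',60,135,285,345,.071,.08)
reg('A',285,318,235,305,.071,.08)
reg('purp2',272,322,330,385,.071,.08)
reg('purp1',360,425,255,315,.071,.08)
reg('carr',440,505,115,190,.042,.048)
reg('stop',270,300,100,195,.036,.043)
reg('dipper',180,197,128,146,.003,.04)
reg('fin',495,535,120,185,.085,.095)
```

```text
B 1777 c [0.4634 0.3563] 0.0304 min [0.4341 0.3264 0.0711] max [0.4926 0.3854 0.0773]
blue 484 c [0.376  0.4307] 0.0276 min [0.3615 0.4069 0.0711] max [0.3967 0.4554 0.0771]
A 712 c [0.4346 0.1437] 0.0294 min [0.4052 0.142  0.0711] max [0.464  0.1698 0.0772]
purp2 1279 c [0.3192 0.1606] 0.0302 min [0.2945 0.1315 0.0712] max [0.3486 0.1895 0.0772]
purp1 1257 c [0.4127 0.0348] 0.0297 min [0.3914 0.0053 0.071 ] max [0.4414 0.0643 0.0769]
carr 1861 c [ 0.5878 -0.0665] 0.0393 min [ 0.5552 -0.0905  0.042 ] max [ 0.6202 -0.043   0.0479]
stop 843 c [0.5877 0.179 ] 0.0418 min [0.546  0.1709 0.036 ] max [0.6291 0.1859 0.0418]
dipper 171 c [0.6078 0.301 ] 0.0116 min [0.5984 0.2927 0.0032] max [0.6172 0.308  0.0231]
fin 457 c [ 0.588  -0.0869] 0.0217 min [ 0.5666 -0.0955  0.0851] max [ 0.6094 -0.0804  0.0917]
```

```bash
python3 -c "
from h import *
print(r.get_obs()['joint_pos'].round(2))"; python3 to.py .435 .140 .15 1.5708;python3 to.py .435 .140 .15 -1.5708
```

```text
[-0.02  0.36 -0.51  1.44  0.18  1.39 -2.12]
shift [-5.81  1.92  7.91] turn [ 2.000e-03 -1.000e-03 -1.572e+00] rows>= 8.4
shift [-5.81  1.92  7.91] turn [-1.000e-03 -2.000e-03  1.569e+00] rows>= 8.4
```

```bash
python3 -m jog '[[0.6,-0.6,0.2,0.6,0,0,-0.18],[1,-1.2,0.4,1.2,0,0,-0.36],[1,-1.8,0.6,1.8,0,0,-0.54],[1,-2.4,0.8,2.4,0,0,-0.72],[1,-3,1,3,0,0,-0.9]]' 50; python3 to.py .435 .140 .14 1.5708
```

```text
time_s: 9.88
position: [0.5045, 0.1629, 0.2727]
tcp_rot: [0.9, 0.437, 0.001, 0.001]
wrist_force: [-0.4, 0.4, -0.3]
width: 1.003
gripper_force: 0.0
shift [-2.44 -1.63  5.3 ] turn [ 0.003 -0.    -0.667] rows>= 3.6
```

```bash
python3 -m jog '[[1,-0.6,-0.4,1.3,0,0,-0.17],[1,-1.2,-0.8,2.6,0,0,-0.34],[1,-1.8,-1.2,3.9,0,0,-0.51],[1,-2.44,-1.63,5.3,0,0,-0.667],[1,-2.44,-1.63,5.3,0,0,-0.667]]'; python3 -m jog '[[1,0,0,0,0,0,0]]';  python3 - <<'E'
from h import *
from to import to
im,d,K,P=shot('wrist','w4')
C=cloud(d,K,P).reshape(-1,3)
m=C[(C[:,2]>.071)&(C[:,2]<.08)&(np.hypot(C[:,0]-.435,C[:,1]-.14)<.05)]
c,rad=cv2.minEnclosingCircle(m[:,:2].astype(np.float32)); print(len(m),np.round(c,4),rad,m.min(0),m.max(0),r.get_obs()['joint_pos'].round(2))
to(.4348,.1398,.034,1.5708)
E
```

```text
time_s: 10.5
position: [0.4331, 0.14, 0.1389]
tcp_rot: [0.709, 0.705, -0.002, -0.0]
wrist_force: [0.5, 0.9, -0.1]
width: 1.003
gripper_force: 0.0
time_s: 10.62
position: [0.4367, 0.1423, 0.1418]
tcp_rot: [0.71, 0.704, 0.002, 0.001]
wrist_force: [0.2, -0.9, 0.9]
width: 0.999
gripper_force: 0.0
7415 [0.4347 0.141 ] 0.03010742925107479 [0.40498259 0.11151653 0.07101051] [0.46429709 0.17096719 0.07697507] [ 0.25  0.34 -0.8   2.05  0.32  0.87 -0.74]
shift [-0.12 -0.1   4.32] turn [ 0.005 -0.001 -0.007] rows>= 1.7
```

```bash
python3 -m jog '[[1,-0.06,-0.08,1.5,0,0,0],[1,-0.06,-0.08,3,0,0,0],[1,-0.06,-0.08,4.3,0,0,0],[1,-0.06,-0.08,4.3,0,0,0],[0.5,-0.06,-0.08,4.3,0,0,0]]' 50; python3 -m jog '[[0.5,0,0,0,0,0,0],[0.5,0,0,0,0,0,0],[0.5,0,0,0,0,0,0],[0.5,0,0,0,0,0,0]]'
```

```text
time_s: 11.3
position: [0.4345, 0.1418, 0.0344]
tcp_rot: [0.708, 0.706, 0.002, 0.001]
wrist_force: [0.9, -0.3, 0.7]
width: 0.821
gripper_force: 0.0
time_s: 11.8
position: [0.4346, 0.1416, 0.0348]
tcp_rot: [0.708, 0.706, 0.002, 0.002]
wrist_force: [-0.8, 0.4, 6.2]
width: 0.689
gripper_force: 52.7
```

```bash
python3 to.py .5877 .139 .10 1.5708; python3 -m jog '[[0.5,0,0,-0.6,0,0,0],[0.5,0,0,-1.6,0,0,0],[0.5,0,0,-2.6,0,0,0],[0.5,-0.05,1.5,-2.6,0,0,0],[0.5,-0.1,3,-2.6,0,0,0]]'; python3 to.py .5877 .139 .10 1.5708
```

```text
shift [-0.08  6.14 -2.57] turn [ 0.005 -0.001 -0.004] rows>= 2.7
time_s: 12.42
position: [0.5094, 0.1379, 0.1003]
tcp_rot: [0.708, 0.706, 0.001, 0.002]
wrist_force: [0.5, 0.2, -1.9]
width: 0.69
gripper_force: 54.7
shift [0.05 3.13 0.02] turn [ 0.004  0.    -0.003] rows>= 1.3
```

```bash
python3 -m jog '[[0.5,0.03,1.3,0,0,0,0],[0.5,0.03,2.6,0,0,0,0],[0.5,0.03,3.12,0,0,0,0],[0.5,0.03,3.12,0,0,0,0],[0.5,0.03,3.12,0,0,0,0]]'; python3 to.py .5877 .139 .043 1.5708
```

```text
time_s: 13.05
position: [0.5847, 0.139, 0.0985]
tcp_rot: [0.708, 0.706, 0.0, 0.0]
wrist_force: [-0.3, -0.8, -2.8]
width: 0.69
gripper_force: 54.8
shift [0.   0.12 2.22] turn [ 0.001  0.    -0.002] rows>= 0.9
```

```bash
python3 -m jog '[[0.5,0,0.08,0.6,0,0,0],[0.5,0,0.08,1.2,0,0,0],[0.5,0,0.08,1.8,0,0,0],[0.5,0,0.08,2.1,0,0,0],[0.5,0,0.08,2.2,0,0,0]]'; python3 -m jog '[[0.5,0,0,0,0,0,0]]'
```

```text
time_s: 13.68
position: [0.5872, 0.1387, 0.0429]
tcp_rot: [0.708, 0.706, -0.0, 0.0]
wrist_force: [-8.5, -3.8, 14.8]
width: 0.691
gripper_force: 56.1
time_s: 13.8
position: [0.5882, 0.1391, 0.0434]
tcp_rot: [0.708, 0.706, 0.001, 0.001]
wrist_force: [-0.1, 0.7, -2.8]
width: 0.689
gripper_force: 55.4
```

```bash
python3 -m jog '[[0.5,0,0,0.04,0,0,0],[0.9,0,0,0.04,0,0,0],[1,0,0,0.04,0,0,0],[1,0,0,0.04,0,0,0],[1,0,0,-1,0,0,0]]'; python3 -m jog '[[1,0,0,-1.5,0,0,0],[1,0,0,-3.5,0,0,0],[1,2,-1,-3.5,0,0,0],[1,4,-2.5,-3.5,0,0,0],[1,6,-4,-3.5,0,0,0]]'; python3 to.py .4634 .3563 .14 1.5708
```

```text
time_s: 14.42
position: [0.5868, 0.1383, 0.0669]
tcp_rot: [0.708, 0.706, -0.001, -0.0]
wrist_force: [0.3, 0.4, 0.9]
width: 1.0
gripper_force: 0.0
time_s: 15.05
position: [0.4874, 0.2904, 0.1559]
tcp_rot: [0.708, 0.706, 0.001, 0.001]
wrist_force: [0.1, 0.1, 0.2]
width: 0.997
gripper_force: 0.0
shift [ 2.63 -0.97  0.64] turn [ 0.003 -0.    -0.004] rows>= 1.2
```

```bash
python3 -m jog '[[1,1.6,-0.6,0.3,0,0,0],[1,2.6,-0.97,0.6,0,0,0],[1,2.6,-0.97,0.6,0,0,0],[1,2.6,-0.97,0.6,0,0,0]]'
python3 - <<'E'
from h import *
from to import to
im,d,K,P=shot('wrist','w5'); cv2.imwrite('pics/w5.png',im[:,:,::-1])
C=cloud(d,K,P).reshape(-1,3)
m=C[(C[:,2]>.071)&(C[:,2]<.08)&(np.hypot(C[:,0]-.4634,C[:,1]-.356)<.06)]
c,rad=cv2.minEnclosingCircle(m[:,:2].astype(np.float32)); print(len(m),np.round(c,4),rad,m.min(0),m.max(0),r.get_obs()['joint_pos'].round(2))
to(*c,.034,1.5708)
im,d,K,P=shot('scene','s2'); C=cloud(d,K,P).reshape(-1,3)
m=C[(C[:,2]>.079)&(C[:,2]<.088)&(np.hypot(C[:,0]-.588,C[:,1]-.138)<.06)]
c,rad=cv2.minEnclosingCircle(m[:,:2].astype(np.float32)); print('A',len(m),np.round(c,4),rad,m.mean(0))
E
```

```text
time_s: 15.55
position: [0.4648, 0.3534, 0.1405]
tcp_rot: [0.708, 0.706, 0.001, 0.001]
wrist_force: [-0.2, -0.6, -0.6]
width: 1.001
gripper_force: 0.0
7626 [0.4632 0.3573] 0.030060332268476486 [0.43397765 0.32760979 0.07100367] [0.49309722 0.38699304 0.07670039] [-0.19  0.55 -0.75  1.76  0.43  1.01 -1.11]
shift [ 0.17 -0.09  4.26] turn [ 0.002  0.001 -0.004] rows>= 1.7
A 390 [0.5898 0.1392] 0.030966924503445625 [0.590696   0.14030381 0.08340433]
```

```bash
python3 -m jog '[[1,0.15,-0.07,1.5,0,0,0],[1,0.15,-0.07,3,0,0,0],[1,0.15,-0.07,4.25,0,0,0],[1,0.15,-0.07,4.25,0,0,0],[0.5,0.15,-0.07,4.25,0,0,0]]' 50; python3 -m jog '[[0.5,0,0,0,0,0,0],[0.5,0,0,0,0,0,0],[0.5,0,0,0,0,0,0],[0.5,0,0,0,0,0,0]]';python3 -m jog '[[0.5,0,0,-0.6,0,0,0],[0.5,0,0,-1.6,0,0,0],[0.5,0,0,-2.8,0,0,0],[0.5,0,0,-3,0,0,0],[0.5,0,0,-3,0,0,0]]'; python3 to.py .5877 .074 .11 1.5708
```

```text
time_s: 16.27
position: [0.4637, 0.358, 0.0355]
tcp_rot: [0.709, 0.706, 0.001, 0.001]
wrist_force: [0.7, 0.5, 1.1]
width: 0.812
gripper_force: 0.0
time_s: 16.77
position: [0.4638, 0.3585, 0.0362]
tcp_rot: [0.708, 0.706, 0.002, 0.001]
wrist_force: [-0.7, -0.6, 6.8]
width: 0.686
gripper_force: 54.0
time_s: 17.4
position: [0.4628, 0.3576, 0.1094]
tcp_rot: [0.708, 0.706, 0.001, 0.001]
wrist_force: [-0.3, -1.4, -3.8]
width: 0.688
gripper_force: 54.7
shift [-1.133e+01  5.030e+00 -1.000e-02] turn [ 0.003  0.    -0.003] rows>= 5.0
```

```bash
python3 -m jog '[[0.5,-1.5,0,-1,0,0,0],[0.5,-3.5,0.5,-1.6,0,0,0],[0.5,-5.5,1,-1.8,0,0,0],[0.5,-7.5,1.5,-1.8,0,0,0],[0.5,-9.3,2.5,-1.8,0,0,0]]'; python3 -m jog '[[0.5,-1.8,1.2,0,0,0,0],[0.5,-2,2.5,0,0,0,0],[0.5,-2,2.5,0,0,0,0],[0.5,-2,2.5,0,0,0,0]]';  python3 to.py .5877 .074 .10 1.5708
```

```text
time_s: 18.02
position: [0.5235, 0.123, 0.1533]
tcp_rot: [0.708, 0.706, -0.0, 0.0]
wrist_force: [1.5, 1.4, -2.3]
width: 0.694
gripper_force: 55.1
time_s: 18.52
position: [0.5854, 0.0757, 0.1533]
tcp_rot: [0.708, 0.706, -0.0, -0.0]
wrist_force: [-0.3, -0.5, -2.7]
width: 0.694
gripper_force: 55.4
shift [-0.07  0.1   2.13] turn [-0.001 -0.    -0.002] rows>= 0.9
```

Run:
```python
from h import *
im,d,K,P=shot('scene','s3'); cv2.imwrite('pics/s3v.png',cv2.resize(cv2.convertScaleAbs(im[130:310,220:420],alpha=1.5),None,fx=3,fy=3)[:,:,::-1])
im,d,K,P=shot('wrist','w6'); cv2.imwrite('pics/w6.png',im[:,:,::-1])
C=cloud(d,K,P).reshape(-1,3)
m=C[(np.hypot(C[:,0]-.587,C[:,1]-.075)<.05)&(C[:,2]>.15)&(C[:,2]<.21)]; h=np.median(m[:,2]); m=m[abs(m[:,2]-h)<.006]
A=np.c_[m[:,:2],np.ones(len(m))]; s=np.linalg.lstsq(A,m[:,2],rcond=None)[0]
print('top',h,'slope',s[:2],cv2.minEnclosingCircle(m[:,:2].astype(np.float32)),r.get_obs()['position'])
```

```text
top 0.19181581400079892 slope [-0.00176752 -0.01848288] ((0.5859933495521545, 0.08299241960048676), 0.04313204810023308) [0.58544956 0.07591476 0.1539654 ]
```

View pics/s3v.png

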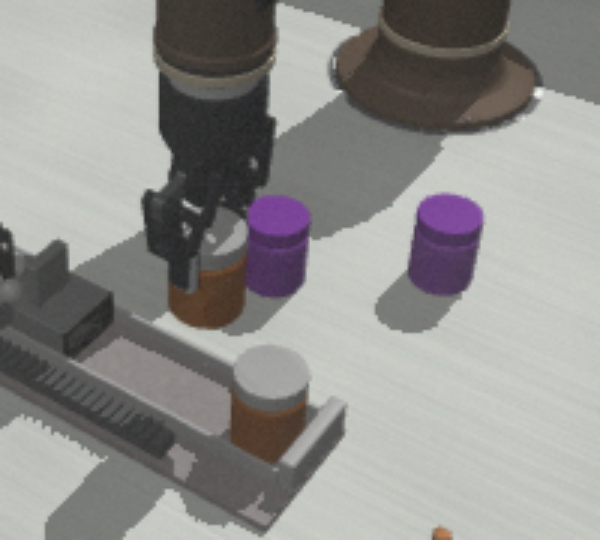

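Jar B is held upright (lid top at crop (215,235)), and jar A stands in the trough next to the stop at (270,400). I'll lower jar B.

```bash
python3 -m jog '[[0.5,-0.07,0.09,1.2,0,0,0],[0.5,-0.07,0.09,2.2,0,0,0],[0.5,-0.07,0.09,3,0,0,0],[0.5,-0.07,0.09,3.6,0,0,0],[0.5,-0.07,0.09,3.9,0,0,0]]'; python3 -m jog '[[0.5,0,0,0,0,0,0]]';  python3 to.py .5877 .074 .0445 1.5708
```

```text
time_s: 19.25
position: [0.5889, 0.0735, 0.0563]
tcp_rot: [0.708, 0.706, 0.0, 0.001]
wrist_force: [-0.0, 0.3, -2.9]
width: 0.694
gripper_force: 55.5
time_s: 19.38
position: [0.5891, 0.0734, 0.0569]
tcp_rot: [0.708, 0.706, 0.001, 0.001]
wrist_force: [0.3, -0.7, -2.6]
width: 0.693
gripper_force: 55.5
shift [ 0.02 -0.06  0.49] turn [ 0.002  0.    -0.003] rows>= 0.2
```

```bash
python3 -m jog '[[0.5,0,-0.05,0.3,0,0,0],[0.5,0,-0.05,0.5,0,0,0],[0.5,0,-0.05,0.52,0,0,0],[0.5,0,-0.05,0.52,0,0,0]]'; python3 -m jog '[[0.9,0,0,0,0,0,0],[1,0,0,0,0,0,0],[1,0,0,0,0,0,0],[1,0,0,-1.5,0,0,0],[1,0,0,-3.5,0,0,0]]'; python3 -m jog '[[0.6,-1,0,-2,0,0,0.15],[0,-2,0,-4,0,0,0.3],[0,-3,0,-6,0,0,0.45],[0,-4,0,-7,0,0,0.6],[0,-5,0,-7,0,0,0.75]]'; python3 to.py .60 -0.05 .35 0
```

```text
time_s: 19.88
position: [0.5881, 0.0732, 0.0443]
tcp_rot: [0.708, 0.706, 0.001, 0.001]
wrist_force: [-1.1, -1.1, 0.2]
width: 0.692
gripper_force: 55.8
time_s: 20.5
position: [0.5869, 0.0732, 0.1314]
tcp_rot: [0.708, 0.706, -0.0, -0.0]
wrist_force: [1.3, -0.9, -0.5]
width: 0.995
gripper_force: 0.0
time_s: 21.12
position: [0.588, -0.0522, 0.3095]
tcp_rot: [0.919, 0.395, 0.003, 0.002]
wrist_force: [0.7, -1.0, -0.3]
width: -0.001
gripper_force: 0.0
shift [ 0.4   0.3  -1.62] turn [ 0.003 -0.006  0.813] rows>= 4.4
```

```bash
python3 -m jog '[[0,0.1,0.1,-0.4,0,0,0.17],[0,0.2,0.2,-0.8,0,0,0.34],[0,0.3,0.3,-1.2,0,0,0.51],[0,0.4,0.3,-1.6,0,0,0.68],[0,0.4,0.3,-1.6,0,0,0.813]]'; python3 -m jog '[[0,0,0,0,0,0,0],[0,0,0,0,0,0,0]]';  cat > see.py <<'E'
import sys
from h import *
n=sys.argv[1]; im,d,K,P=shot('wrist',n); print(np.round(r.get_obs()['position'],3))
cv2.imwrite(f'pics/{n}v.png',cv2.convertScaleAbs(im,alpha=1.4)[:,:,::-1])
C=cloud(d,K,P).reshape(-1,3); C=C[(C[:,0]>.53)&(C[:,0]<.67)&(C[:,1]>-.2)&(C[:,1]<.2)]
def rep(l,m):
    if len(m)>20: print(l,len(m),'min',m.min(0).round(4),'max',m.max(0).round(4),'mean',m.mean(0).round(4))
z=C[:,2]
b=C[(C[:,0]>.635)&(z>.07)]; rep('ball',b[b[:,2]>.097])
rep('carr',C[(z>.042)&(z<.048)&(C[:,0]<.62)&(C[:,1]<.168)])
hi=C[(z>.079)&(z<.094)&(C[:,0]<.635)]
m=np.zeros((300,840),np.uint8); ij=((hi[:,:2]-[.53,-.2])/.0005).astype(int)
m[np.clip(ij[:,0],0,299),np.clip(ij[:,1],0,839)]=255
m=cv2.morphologyEx(m,cv2.MORPH_CLOSE,np.ones((5,5)))
k,lab=cv2.connectedComponents(m)
for i in range(1,k):
    q=np.argwhere(lab==i)
    if len(q)<200: continue
    c,s,a=cv2.minAreaRect(q.astype(np.float32)); rep(' top c=%s size=%s a=%.1f'%((np.array(c)*.0005+[.53,-.2]).round(4),(np.array(s)*.5).round(1),a),hi[lab[ij[:,0].clip(0,299),ij[:,1].clip(0,839)]==i])
E
python3 see.py w7
```

```text
time_s: 21.75
position: [0.5996, -0.049, 0.3475]
tcp_rot: [1.0, 0.0, 0.002, -0.0]
wrist_force: [0.3, -0.5, -0.9]
width: 0.001
gripper_force: 0.0
time_s: 22.0
position: [0.5992, -0.0494, 0.3464]
tcp_rot: [1.0, 0.004, 0.001, -0.0]
wrist_force: [-0.2, 1.2, 0.4]
width: 0.004
gripper_force: 0.0
[ 0.599 -0.05   0.346]
ball 1317 min [ 0.6394 -0.0822  0.0998] max [ 0.6678 -0.0487  0.4887] mean [ 0.6628 -0.0552  0.382 ]
carr 3897 min [ 0.5546 -0.1687  0.042 ] max [0.62   0.1431 0.0479] mean [ 0.5903 -0.0937  0.0445]
 top c=[0.5885 0.0707] size=[58.5 59. ] a=90.0 2213 min [0.5595 0.0416 0.0791] max [0.6182 0.1004 0.0854] mean [0.5892 0.0706 0.0825]
 top c=[0.5884 0.1368] size=[59.  59.2] a=60.3 2245 min [0.5592 0.1074 0.079 ] max [0.6186 0.1671 0.0857] mean [0.5896 0.1367 0.0825]
 top c=[ 0.5878 -0.0893] size=[14.5 43.5] a=90.0 520 min [ 0.5661 -0.0962  0.079 ] max [ 0.6098 -0.082   0.0918] mean [ 0.5888 -0.0885  0.0887]
 top c=[ 0.5873 -0.1408] size=[45.3 19.2] a=48.0 508 min [ 0.5707 -0.1612  0.0793] max [ 0.6038 -0.1198  0.0862] mean [ 0.5882 -0.1402  0.0838]
```

View pics/w7v.png

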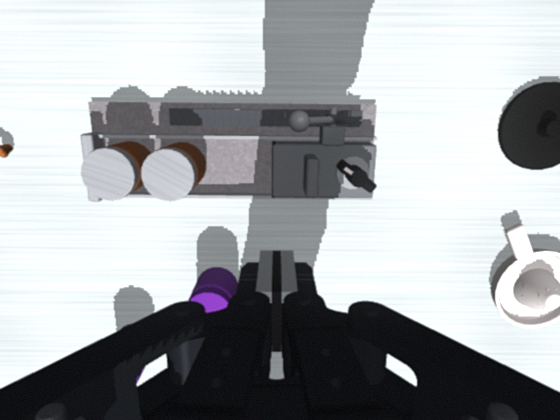

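Both jars stand in the trough, with lids at (108,172) and (172,172). The ball is at (300,120), so the lever is still at release. I'll go down in front of the ball, settle low, then push slowly.

```bash
python3 to.py .650 -0.028 .13 0; python3 -m jog '[[0,0.6,-0.2,2,0,0,0],[0,1.2,-0.4,4,0,0,0],[0,2.03,-0.87,6,0,0,0],[0,2.03,-0.87,8.6,0,0,0],[0,2.03,-0.87,8.6,0,0,0]]'; python3 -m jog '[[0,0,0,0,0,0,0]]'; python3 to.py .650 -0.028 .085 0
```

```text
shift [ 2.03 -0.85  8.66] turn [ 0.    -0.002  0.007] rows>= 3.6
time_s: 22.68
position: [0.6469, -0.0278, 0.1267]
tcp_rot: [1.0, 0.003, -0.004, -0.0]
wrist_force: [-0.0, -0.6, 0.8]
width: 0.003
gripper_force: 0.0
time_s: 22.8
position: [0.6512, -0.0276, 0.1335]
tcp_rot: [1.0, 0.003, 0.002, -0.0]
wrist_force: [0.6, 1.1, 1.2]
width: 0.003
gripper_force: 0.0
shift [-0.06  0.01  1.94] turn [-0.    -0.004  0.005] rows>= 0.8
```

```bash
python3 -m jog '[[0,-0.05,0,1,0,0,0],[0,-0.05,0,1.94,0,0,0],[0,-0.05,0,1.94,0,0,0],[0,-0.05,0,1.94,0,0,0]]'; python3 -m jog '[[0,0,0.5,0,0,0,0],[0,0,1,0,0,0,0],[0,0,1.5,0,0,0,0]]'; python3 -m jog '[[0,0,0.5,0,0,0,0],[0,0,1,0,0,0,0]]'
```

```text
time_s: 23.3
position: [0.6508, -0.0276, 0.0861]
tcp_rot: [1.0, 0.002, 0.003, 0.0]
wrist_force: [0.5, 0.0, -0.2]
width: 0.002
gripper_force: 0.0
time_s: 23.68
position: [0.6506, -0.064, 0.0848]
tcp_rot: [1.0, 0.003, 0.002, -0.001]
wrist_force: [-0.1, 4.4, 1.6]
width: 0.001
gripper_force: 1.7
time_s: 23.92
position: [0.6505, -0.0908, 0.0848]
tcp_rot: [1.0, 0.002, 0.002, 0.0]
wrist_force: [-0.5, 2.9, 8.3]
width: 0.001
gripper_force: 3.8
```

```bash
python3 -m jog '[[0,0,0.4,0,0,0,0],[0,0,0.8,0,0,0,0],[0,0,1.2,0,0,0,0],[0,0,1.6,0,0,0,0],[0,0,1.65,0,0,0,0]]'; python3 -m jog '[[0,0,0.05,0,0,0,0],[0,0,0.05,0,0,0,0]]'
```

```text
time_s: 24.55
position: [0.6495, -0.1304, 0.083]
tcp_rot: [1.0, 0.003, 0.001, -0.001]
wrist_force: [-0.5, 6.3, 1.3]
width: -0.003
gripper_force: 2.7
time_s: 24.8
position: [0.6494, -0.1305, 0.0831]
tcp_rot: [1.0, 0.003, 0.001, -0.001]
wrist_force: [-0.9, 5.3, 1.2]
width: -0.003
gripper_force: 3.0
```

```bash
python3 -m jog '[[0,0,-0.3,0,0,0,0],[0,0,-0.3,-2,0,0,0],[0,-1,-0.3,-4.5,0,0,0],[0,-2.4,-1.8,-7,0,0,0],[0,-2.4,-3.2,-9.5,0,0,0]]'; python3 -m jog '[[0.35,0,0,-1,0,0,0],[0.35,0,0,-1,0,0,0],[0.35,0,0,-1,0,0,0]]'; python3 see.py w8
```

```text
time_s: 25.42
position: [0.5904, -0.0685, 0.296]
tcp_rot: [1.0, 0.001, 0.001, 0.001]
wrist_force: [1.3, -0.2, 0.0]
width: 0.0
gripper_force: 0.0
time_s: 25.8
position: [0.5916, -0.0683, 0.3184]
tcp_rot: [1.0, 0.002, 0.0, 0.0]
wrist_force: [-0.1, -0.0, 0.2]
width: 0.351
gripper_force: 0.0
[ 0.591 -0.068  0.318]
ball 1470 min [ 0.6394 -0.166   0.0976] max [ 0.6604 -0.0678  0.4606] mean [ 0.6572 -0.0937  0.3549]
carr 4545 min [ 0.5546 -0.1688  0.042 ] max [0.6198 0.1403 0.048 ] mean [ 0.5901 -0.0932  0.0445]
 top c=[0.5883 0.0705] size=[58.8 59. ] a=68.2 2583 min [0.5594 0.0412 0.079 ] max [0.6181 0.1006 0.085 ] mean [0.5891 0.0705 0.0824]
 top c=[0.5886 0.1369] size=[59.3 59.1] a=39.3 2606 min [0.5593 0.1072 0.079 ] max [0.618  0.1671 0.085 ] mean [0.5896 0.1366 0.0825]
 top c=[ 0.5878 -0.0893] size=[13.5 43.5] a=90.0 580 min [ 0.5662 -0.096   0.079 ] max [ 0.6097 -0.082   0.0916] mean [ 0.5887 -0.0888  0.089 ]
 top c=[ 0.5875 -0.1413] size=[45.6 19.4] a=45.0 588 min [ 0.5716 -0.1611  0.0793] max [ 0.604  -0.1204  0.0868] mean [ 0.5883 -0.1402  0.0838]
```

Pawl back at hold (ball y≈−0.155). Next I pinch the fin and push the jaw forward about 95 mm.

```bash
python3 to.py .580 -0.089 .12 0; python3 -m jog '[[0.35,-0.2,0.4,2,0,0,0],[0.35,-0.45,0.83,4,0,0,0],[0.35,-0.45,0.83,6,0,0,0],[0.35,-0.45,0.83,7.9,0,0,0],[0.35,-0.45,0.83,7.9,0,0,0]]'; python3 -m jog '[[0.35,0,0,0,0,0,0],[0.35,0,0,0,0,0,0]]'; python3 to.py 0.580 -0.089 0.063 0
```

```text
shift [-0.46  0.83  7.92] turn [0.    0.    0.004] rows>= 3.2
time_s: 26.48
position: [0.5778, -0.0884, 0.1174]
tcp_rot: [1.0, 0.002, -0.004, -0.001]
wrist_force: [-0.7, 0.7, 0.4]
width: 0.355
gripper_force: 0.0
time_s: 26.72
position: [0.5826, -0.0883, 0.124]
tcp_rot: [1.0, 0.002, 0.003, 0.0]
wrist_force: [-0.2, 0.5, 0.2]
width: 0.348
gripper_force: 0.0
shift [-0.12  0.03  2.44] turn [ 0.001 -0.005  0.005] rows>= 1.0
```

```bash
python3 -m jog '[[0.35,-0.1,0.02,1.2,0,0,0],[0.35,-0.1,0.02,2.4,0,0,0],[0.35,-0.1,0.02,2.4,0,0,0],[0.1,-0.1,0.02,2.4,0,0,0],[0,-0.1,0.02,2.4,0,0,0]]' 40; python3 -m jog '[[0,0,0,0,0,0,0],[0,0,-0.5,0,0,0,0],[0,0,-1.1,0,0,0,0],[0,0,-1.7,0,0,0,0],[0,0,-2.3,0,0,0,0]]'; python3 -m jog '[[0,0,-0.3,0,0,0,0],[0,0,-0.6,0,0,0,0],[0,0,-0.9,0,0,0,0],[0,0,-1.1,0,0,0,0]]'
```

```text
time_s: 27.35
position: [0.5801, -0.0887, 0.0638]
tcp_rot: [1.0, 0.002, 0.002, 0.0]
wrist_force: [-0.8, -0.2, 3.5]
width: 0.159
gripper_force: 41.1
time_s: 27.98
position: [0.5802, -0.0335, 0.0639]
tcp_rot: [1.0, 0.001, 0.003, 0.001]
wrist_force: [0.9, -7.3, 5.9]
width: 0.154
gripper_force: 41.4
time_s: 28.48
position: [0.5803, -0.0056, 0.0638]
tcp_rot: [1.0, 0.001, 0.003, 0.001]
wrist_force: [0.4, -6.5, 6.5]
width: 0.155
gripper_force: 41.5
```

```bash
python3 -m jog '[[0,0,-0.15,0,0,0,0],[0,0,-0.3,0,0,0,0],[0,0,-0.4,0,0,0,0]]'; python3 -m jog '[[0,0,-0.1,0,0,0,0],[0,0,-0.2,0,0,0,0],[0,0,-0.2,0,0,0,0]]'
```

```text
time_s: 28.85
position: [0.5802, 0.0036, 0.0638]
tcp_rot: [1.0, 0.001, 0.003, 0.002]
wrist_force: [0.4, -9.2, 7.6]
width: 0.156
gripper_force: 41.5
time_s: 29.22
position: [0.5803, 0.0065, 0.0639]
tcp_rot: [1.0, 0.001, 0.003, 0.003]
wrist_force: [-0.0, -11.9, 7.5]
width: 0.159
gripper_force: 41.6
```

```bash
python3 -m jog '[[0,0,-0.1,0,0,0,0],[0,0,-0.2,0,0,0,0],[0,0,-0.2,0,0,0,0]]'
```

```text
time_s: 29.6
position: [0.5802, 0.0067, 0.0639]
tcp_rot: [1.0, -0.001, 0.002, 0.005]
wrist_force: [-0.1, -23.5, 9.9]
width: 0.156
gripper_force: 42.2
```

```bash
python3 -m jog '[[0.35,0,0,0,0,0,0],[0.35,0,0.1,0,0,0,0],[0.35,0,0.1,-1.5,0,0,0],[0.35,0,0.1,-3.5,0,0,0],[0.35,0.2,0.8,-6,0,0,0]]'; python3 -m jog '[[0.35,0,0.5,-2,0,0,0],[0.35,0.4,0.5,-4,0,0,0],[0.35,0.4,0.5,-5,0,0,0],[0.35,0.4,0.5,-5,0,0,0]]'; python3 see.py w9
```

```text
time_s: 30.22
position: [0.5821, -0.0004, 0.2104]
tcp_rot: [1.0, 0.005, 0.0, -0.001]
wrist_force: [1.2, 0.2, -0.3]
width: 0.35
gripper_force: 0.0
time_s: 30.72
position: [0.5936, -0.0141, 0.3367]
tcp_rot: [1.0, 0.003, 0.003, -0.0]
wrist_force: [0.1, 0.3, -0.3]
width: 0.35
gripper_force: 0.0
[ 0.593 -0.014  0.335]
ball 1353 min [ 0.6395 -0.0705  0.0991] max [ 0.6617 -0.0136  0.4793] mean [ 0.6583 -0.027   0.3716]
carr 4116 min [ 0.5547 -0.0738  0.042 ] max [0.62   0.1479 0.048 ] mean [ 0.5901 -0.0028  0.0445]
 top c=[0.5883 0.1105] size=[119.   59.5] a=90.0 4704 min [0.5588 0.0512 0.079 ] max [0.6183 0.1705 0.0855] mean [0.5894 0.1104 0.0825]
 top c=[0.5875 0.006 ] size=[14. 44.] a=90.0 559 min [ 0.5657 -0.001   0.0795] max [0.6097 0.0131 0.0918] mean [0.5889 0.0058 0.0888]
 top c=[ 0.5874 -0.0461] size=[45.7 19.5] a=66.8 541 min [ 0.5719 -0.0663  0.0791] max [ 0.6037 -0.0256  0.0866] mean [ 0.5882 -0.0456  0.0838]
```

View pics/w9v.png

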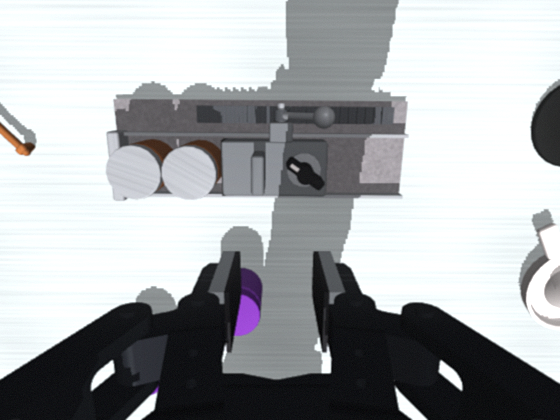

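Jars are clamped snugly: the lids span y 0.051–0.1705 and the jaw face is at 0.051. The pawl ball at (324,117) leans back to hold. The wing at (306,174) has its long axis at yaw ≈0.995. I'll grip it from the opposite yaw (+π) so joint 7 has room to turn clockwise.

```bash
for i in 1 2 3 4; do python3 -m jog '[[0.35,0,0,0,0,0,-0.18],[0.35,0,0,0,0,0,-0.36],[0.35,0,0,0,0,0,-0.54],[0.35,0,0,0,0,0,-0.72],[0.35,0,0,0,0,0,-0.9]]' | grep -E "time|rot"; done
python3 - <<'E'
from h import *
from to import to
im,d,K,P=load('w9'); C=cloud(d,K,P).reshape(-1,3)
m=C[(C[:,2]>.0815)&(C[:,2]<.087)&(np.hypot(C[:,0]-.5876,C[:,1]+.046)<.027)]
q=cv2.minAreaRect(m[:,:2].astype(np.float32)); print(q, len(m)); w,v=np.linalg.eigh(np.cov(m[:,:2].T)); print('yaw',np.arctan2(v[1,1],v[0,1])%np.pi)
print(r.get_obs()['joint_pos'].round(2)); to(.5876,-.046,.13,.995-np.pi)
E
```

```text
time_s: 31.4
tcp_rot: [0.898, 0.44, -0.0, -0.0]
time_s: 32.02
tcp_rot: [0.617, 0.787, -0.0, -0.0]
time_s: 32.65
tcp_rot: [0.213, 0.977, 0.0, -0.0]
time_s: 33.28
tcp_rot: [-0.233, 0.972, 0.0, -0.0]
((0.587779700756073, -0.04599209874868393), (0.04520377889275551, 0.019651193171739578), 46.483360290527344) 509
yaw 0.9611421523703165
[ 0.72  0.53 -1.19  1.48  0.49  1.46  1.57]
shift [ 0.72 -1.03  8.11] turn [ 0.001  0.    -0.524] rows>= 3.3
```

```bash
python3 -m jog '[[0.35,0.2,-0.3,2,0,0,-0.15],[0.35,0.5,-0.6,4,0,0,-0.3],[0.35,0.72,-1.03,6,0,0,-0.45],[0.35,0.72,-1.03,8,0,0,-0.55],[0.35,0.72,-1.03,8,0,0,-0.55]]'; python3 -m jog '[[0.35,0,0,0,0,0,0],[0.35,0,0,0,0,0,0]]'
python3 - <<'E'
from h import *
from to import to
im,d,K,P=shot('wrist','w10'); C=cloud(d,K,P).reshape(-1,3)
cv2.imwrite('pics/w10v.png',cv2.convertScaleAbs(im,alpha=1.4)[:,:,::-1])
for lo in(.080,.0825):
    m=C[(C[:,2]>lo)&(C[:,2]<.09)&(np.hypot(C[:,0]-.5876,C[:,1]+.046)<.027)]
    q=cv2.minAreaRect(m[:,:2].astype(np.float32)); print(q, len(m)); w,v=np.linalg.eigh(np.cov(m[:,:2].T)); print('yaw',np.arctan2(v[1,1],v[0,1])%np.pi)
to(.5876,-.046,.058,.98-np.pi)
E
```

```text
time_s: 33.9
position: [0.5854, -0.0464, 0.1301]
tcp_rot: [-0.486, 0.874, 0.002, -0.002]
wrist_force: [-0.2, 0.1, 0.4]
width: 0.354
gripper_force: 0.0
time_s: 34.15
position: [0.5897, -0.0458, 0.1367]
tcp_rot: [-0.485, 0.875, -0.001, 0.002]
wrist_force: [-0.8, 0.6, 0.7]
width: 0.35
gripper_force: 0.0
((0.5867822170257568, -0.04569767788052559), (0.04538579657673836, 0.019430771470069885), 59.0391845703125) 1923
yaw 0.9649175056868469
((0.5866327881813049, -0.04586109519004822), (0.04449589550495148, 0.019391709938645363), 57.57299041748047) 1681
yaw 0.9560359385854506
shift [0.05 0.09 3.14] turn [-0.004  0.002  0.033] rows>= 1.3
```

View pics/w10v.png

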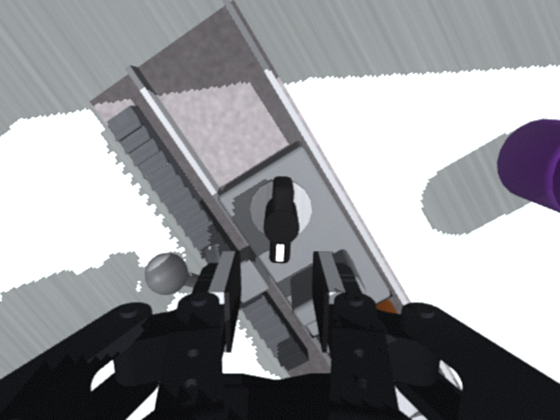

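The wing is aligned with the tool between the fingers, from (283,180) to (280,258), and the ball at (165,272) is clear. I descend and close.

```bash
python3 -m jog '[[0.35,0.05,0.08,1.2,0,0,0.02],[0.35,0.05,0.08,2.4,0,0,0.02],[0.35,0.05,0.08,3.1,0,0,0.02],[0.35,0.05,0.08,3.1,0,0,0.02]]'; python3 -m jog '[[0.1,0,0,0,0,0,0],[0,0,0,0,0,0,0],[0,0,0,0,0,0,0],[0,0,0,0,0,0,0]]' 60
cat > tq.py <<'E'
from h import *
o=r.get_obs(); e=R.from_quat(o['tcp_rot']).as_matrix()
print('yaw',np.arctan2(e[1,0],e[0,0]).round(3),'F',o['wrist_force'].round(1),'T',o['wrist_torque'].round(3),'w',round(float(o['width']),3),'j7',o['joint_pos'].round(2)[6],'p',o['position'].round(4))
E
python3 tq.py
```

```text
time_s: 34.7
position: [0.5863, -0.0465, 0.0568]
tcp_rot: [-0.476, 0.879, -0.0, 0.001]
wrist_force: [0.1, 0.6, 0.4]
width: 0.351
gripper_force: 0.0
time_s: 35.2
position: [0.587, -0.0462, 0.0583]
tcp_rot: [-0.476, 0.879, -0.001, 0.002]
wrist_force: [-1.9, -0.5, 5.6]
width: 0.129
gripper_force: 59.6
yaw -2.148 F [-1.9 -0.5  5.6] T [ 0.142  0.6   -0.082] w 0.129 j7 1.87 p [ 0.587  -0.0462  0.0583]
```

```bash
python3 -m jog '[[0,0,0,0,0,0,0.12],[0,0,0,0,0,0,0.24],[0,0,0,0,0,0,0.36],[0,0,0,0,0,0,0.48],[0,0,0,0,0,0,0.6]]' >/dev/null; python3 tq.py; python3 -m jog '[[0,0,0,0,0,0,0.12],[0,0,0,0,0,0,0.24],[0,0,0,0,0,0,0.36],[0,0,0,0,0,0,0.48],[0,0,0,0,0,0,0.6]]' >/dev/null; python3 tq.py
```

```text
yaw -2.752 F [-3.3  0.8  6.8] T [0.182 0.834 0.01 ] w 0.131 j7 1.33 p [ 0.5867 -0.046   0.0583]
yaw 2.932 F [-3.3  1.7  6.6] T [0.295 0.856 0.021] w 0.128 j7 0.81 p [ 0.5867 -0.0457  0.0584]
```

```bash
for i in 1 2 ; do python3 -m jog '[[0,0,0,0,0,0,0.1],[0,0,0,0,0,0,0.2]]' >/dev/null; python3 tq.py;  done
```

```text
yaw 2.732 F [-3.6  2.5  7.2] T [0.3   0.858 0.018] w 0.132 j7 0.64 p [ 0.5867 -0.0455  0.0583]
yaw 2.532 F [-3.2  2.1  6.5] T [0.408 0.792 0.022] w 0.127 j7 0.47 p [ 0.5867 -0.0455  0.0583]
```

```bash
for i in 1 2 ; do python3 -m jog '[[0,0,0,0,0,0,0.1],[0,0,0,0,0,0,0.2]]' >/dev/null; python3 tq.py;  done
```

```text
yaw 2.332 F [-3.2  1.8  7. ] T [ 0.435  0.785 -0.01 ] w 0.126 j7 0.3 p [ 0.5867 -0.0454  0.0583]
yaw 2.133 F [-3.   2.5  6.5] T [0.423 0.737 0.027] w 0.126 j7 0.13 p [ 0.5868 -0.0453  0.0583]
```

```bash
for i in 1 2; do python3 -m jog '[[0,0,0,0,0,0,0.1],[0,0,0,0,0,0,0.2]]' >/dev/null; python3 tq.py;  done
```

```text
yaw 1.933 F [-1.5  2.3  6.3] T [0.501 0.688 0.24 ] w 0.132 j7 -0.04 p [ 0.5869 -0.0452  0.0584]
yaw 1.733 F [-1.   2.1  5.8] T [0.441 0.557 0.244] w 0.129 j7 -0.21 p [ 0.587  -0.0452  0.0583]
```

Torque stepped from 0.02 to 0.24 N m and stays level, so the clutch is slipping. I add a small margin, then release.

```bash
python3 -m jog '[[0,0,0,0,0,0,0.06],[0,0,0,0,0,0,0.12]]' >/dev/null; python3 tq.py; python3 -m jog '[[0.2,0,0,0,0,0,0],[0.35,0,0,0,0,0,0],[0.35,0,0,0,0,0,0],[0.35,0,0,-1.5,0,0,0],[0.35,0,0,-3.5,0,0,0]]'; python3 -m jog '[[0.35,0,0,-2,0,0,0],[0.35,0,0,-4,0,0,0],[0.35,0,0,-6,0,0,0],[0.35,0,0,-7,0,0,0],[0.35,0,0,-7,0,0,0]]'; python3 tq.py; python3 see.py w11
python3 - <<'E'
from h import *
im,d,K,P=shot('scene','s5'); cv2.imwrite('pics/s5v.png',cv2.resize(cv2.convertScaleAbs(im[170:320,190:430],alpha=1.5),None,fx=3,fy=3)[:,:,::-1])
E
```

```text
yaw 1.615 F [-1.8  2.6  5.8] T [0.478 0.595 0.259] w 0.127 j7 -0.31 p [ 0.5871 -0.0452  0.0583]
time_s: 38.83
position: [0.5853, -0.0467, 0.1442]
tcp_rot: [0.691, 0.723, -0.0, -0.001]
wrist_force: [1.0, -0.4, 0.2]
width: 0.353
gripper_force: 0.0
time_s: 39.45
position: [0.5868, -0.0465, 0.3217]
tcp_rot: [0.691, 0.723, 0.002, 0.002]
wrist_force: [-0.2, -0.7, -0.4]
width: 0.348
gripper_force: 0.0
yaw 1.615 F [-0.2 -0.7 -0.4] T [ 0.019 -0.001 -0.01 ] w 0.348 j7 -0.15 p [ 0.5868 -0.0465  0.3217]
[ 0.586 -0.047  0.32 ]
ball 3460 min [ 0.635  -0.0706  0.0992] max [ 0.6601 -0.0304  0.4095] mean [ 0.6395 -0.0358  0.3651]
carr 4908 min [ 0.5548 -0.0731  0.042 ] max [0.62   0.1224 0.048 ] mean [ 0.5873 -0.0008  0.0445]
 top c=[0.5881 0.0813] size=[58.7 59.3] a=50.2 3368 min [0.5589 0.052  0.0791] max [0.6181 0.1129 0.0857] mean [0.5885 0.082  0.0825]
 top c=[0.5878 0.0065] size=[14.  43.5] a=90.0 642 min [ 5.661e-01 -3.000e-04  8.110e-02] max [0.6096 0.0137 0.0923] mean [0.5878 0.0069 0.089 ]
 top c=[ 0.5875 -0.0454] size=[19.6 45.7] a=14.0 591 min [ 0.578  -0.0672  0.0792] max [ 0.5977 -0.0221  0.0867] mean [ 0.5877 -0.0444  0.0837]
```

View pics/s5v.png

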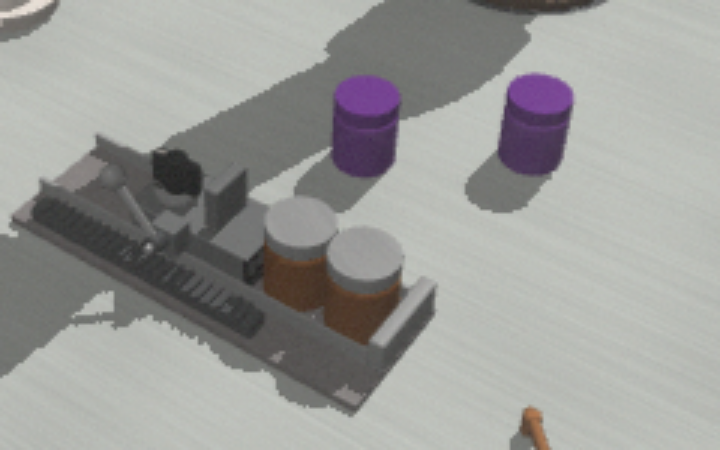

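Both jars are clamped between jaw and stop (lids at crop (302,225) and (365,255)), the lever leans back at (115,175), and the gripper is clear. I'm handing it in.

```bash
python3 -c "
from station import r
print(r.job_done())"
```

```text
the job is handed in; nothing more can be done
None
```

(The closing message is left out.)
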